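# Prop the jam chest's lid on its stay and set the jar out

## Task

Open the slant-top jam chest: lift its lid until the steel stay hanging on the lid's right edge drops over the catch on the chest's side, then ease the lid back down so that it rests on the stay by itself, never letting it drop. Then reach in under the propped lid, take out the jar and set it down gently, upright, on the wooden tray. Leave the lid propped, and leave the price stand, card reader and order pad where they are.

Things in the scene. Friction and masses are not known exactly. Their poses are not given: they have to be found in the camera images.
- chest: Fixed wooden slant-top chest, 170 mm deep (x), 266 mm wide (y), walls 8 mm, floor 6 mm; 75 mm high in front (-x side), 130 mm at the back, so the shut lid slopes down to the front by 0.31 rad. Origin: centre of its underside, on the counter; x points to its back, away from the robot, z up.
- catch (a point): Middle of the catch's steel ledge, on the chest's right (-y) outer wall near the back, 102 mm above the counter; a 5 mm high lip at its front keeps the stay's foot on it.
- lid_hinge (a point): Middle of the lid's hinge line, along the top of the chest's back wall (85 mm behind the chest's origin, 130 mm up); the line runs along the chest's y. Axes as the chest's.
- lid (a joint): Lid angle (rad): 0 shut, grows as it opens, stops at 1.53. About 0.5 kg; falls shut unless held or propped. At about 1.35 to 1.40 the stay clears the catch's lip and drops over it by its own weight within 0.5 s; lowered from there the lid comes to rest on the stay at about 1.30 (57 deg above level). Lowered earlier, it goes all the way shut.
- lid_pull (a point): Centre of the dark wooden barrel pull at the middle of the lid's front edge: 24 mm thick, 34 mm long along the chest's y, flat ends: pinched by its ends it can turn between the fingers. About 70 mm up when shut. At lid angle q it lies 213 mm from the hinge line, toward the chest's front, (q - 0.28) rad above level. Lid 280 mm wide, 12 mm thick.
- stay: Flat steel bar 8 mm wide and 85 mm long with a round foot, hanging freely from a pivot on the lid's right (-y) edge 70 mm from the hinge line. Origin at its pivot; it hangs along its -z.
- jar_mid (a point): Centre, half-way up, of the jam jar: 62 mm diameter, 85 mm tall, about 0.35 kg, upright on the chest's floor, 50 to 70 mm in front of the hinge line. z: its axis. Under the propped lid a gripper cannot come straight down: it must lean toward the chest's front, about 30 deg from vertical, along the lid.
- tray: Loose dark wooden tray 150 mm (its x) by 225 mm (its y), rim 18 mm high, inner floor about 8 mm above the counter. Origin: centre of its underside.
- price_stand: Bystander: bent black price stand, 47 x 88 x 58 mm, loose. Origin at the centre of its underside.
- card_reader: Bystander: white square card reader, 68 x 68 x 14 mm, loose. Origin at the centre of its underside.
- order_pad: Bystander: black order pad, 120 x 90 x 16 mm, loose. Origin at the centre of its underside.

How it is judged:
By the outcome, as a careful person would: the job done as asked, in the order asked, and still so for the second after the job is handed in, with the robot touching nothing.
It also fails if it takes over 62 s, if anything falls off the work surface, if the arm or the gripper's body presses on something with over 40 N, if the wrist force passes 120 N, or if a joint passes its speed limit or range.

## Robot

A 7-joint arm with a two-finger parallel gripper is mounted at the origin on a cart in front of the work surface, level with it; the furniture and walls round the work are solid. World frame = base frame: x ahead of the robot, y to its left, z up, the work surface at z = 0. Lengths are in mm, angles in rad, forces in N, time in s.
With the tool pointing down it reaches from about 400 to 875 mm from the base axis. Payload 6.5 kg.
Tool frame: the origin (TCP) lies on the mounting face of the last link; the fingertips stand 166 mm ahead of it and the grasp point (between the pads) lies 147 mm ahead of it; z points along the fingers, y is the line along which they close (so a half turn about z gives the same grasp; the last joint's range is limited). The gripper opens to 88 mm and grips with 3 to 60 N. Pads are 18 mm wide; open, the fingers measure 123 mm over their backs; the gripper's body (75 mm by 187 mm) begins 45 mm behind the grasp point.
Start: joints at [-1.362, 0.536, -0.004, 1.538, 0.003, 1.067, -0.071], TCP at [176.371, 625.606, 404.716] pointing down, gripper open.
Joint ranges: [-2.7, 2.7], [-0.37, 2.16], [-1.27, 1.26], [0.24, 2.4], [-1.31, 4.45], [0.19, 1.91], [-2.76, 2.76]. Speed limits (rad/s): [2.39, 2.39, 3.14, 3.14, 3.14, 3.14, 3.14].

## Interface

Orientations are given as a 3x3 rotation matrix whose columns are the frame's x, y, z axes.
In Python, from station import * gives the robot as it stands.
- The arm moves only by the shell command python3 -m inch 'ROWS'. ROWS is text: rows parted by semicolons, each of 5 numbers parted by spaces: the closure, from 0 (fully open) to 1 (shut), then the shift along the world's x, y, z in cm, then the turn about the world's z in rad. A call has 1 to 20 rows; each row is the pose to reach, as a shift and turn from the pose commanded when the call began; what a row does not reach only later rows make up. A row lasts 1/10 s, in which the tool goes at most 50 mm and 8.59 degrees, less where a joint would pass 70% of its speed; a pose out of reach is approached as far as the arm can. A call with a gripper value outside its range is refused whole. The fingers move at their own pace and stop on an object; the grip force is fixed at half the most. Time passes only in rows, so rows that repeat a pose let the fingers close. It gives the time, the measured TCP pose, the force, the opening and the grip force at its end, in the units of the state.
- read_state(): the state, without advancing time (a new reading comes with each control period).
- snapshot(name): name is "scene" or "top"; returns the picture (420x560x3 uint8, red, green, blue); there is no depth.
- camera_params(name): a dict with "fx", "fy", "cx", "cy" (pixels), "rvec" (rotation vector, rad) and "tvec" (3), from world to camera coordinates, as OpenCV has them. Camera axes: x right, y down, z forward; pixel columns grow to the right and rows downward; lengths in mm; the calibration is good to about 2 mm. A picture is of the moment at which its call begins. camera_params takes no time and is no camera call.
- close_job(): hands the job in; it is judged then, once.
Trained networks look in the newest picture that a camera, given by its name, has taken for a name from the list of things; names that differ only in an ending like _2 or _b are one class to them, and where a whole thing is asked for, a point or a joint stands for the part that bears it (a point fixed in the world has none). Each returns a list of dicts, best first, with "confidence" (0 to 1); they miss things now and then, are a little off and sometimes report something else, mostly with a low value. They report only what shows in the picture. A call takes as long as a camera call.
- boxes_of(query, camera): "rect" ([left, top, right, bottom] in pixels, round what is visible of it).
The state is a dict: "t": time; "joints": joint angles; "qd": joint speeds; "effort": joint torques, N m; "tcp_pos": TCP position; "orientation": TCP orientation; "contact_force": force on the tool from outside, world axes, zero at the start; "torque": the same for the moment, N m; "finger_gap": opening from 0.0 (shut) to 1.0 (fully open); "finger_force": force on a finger pad.
Only numpy, scipy, OpenCV 4.12 (cv2) and the standard library are available. Lean on these libraries where they do the work, as an engineer would, in place of code of your own. Each camera call takes 0.05 s, during which the arm holds its last target. There are 200 camera calls.

## Working session

There is one attempt and no reset: what is moved stays moved. The work goes in short steps, Python scripts to look and compute and a shell command to move; the robot and the scene stay as the last step left them, time stands still between calls to the robot, and variables do not carry over. Pictures are saved under pics/ and viewed, at most 10 in all, crops included, and the job is handed in when it is done.

```bash
ls; mkdir -p pics; cat > h.py <<'E'
from station import *
import numpy as np, cv2
def cam(n):
    c=camera_params(n); K=np.array([[c["fx"],0,c["cx"]],[0,c["fy"],c["cy"]],[0,0,1]],float)
    R=cv2.Rodrigues(np.array(c["rvec"],float))[0]; return K,R,np.array(c["tvec"],float)
def ray(n,u,v):
    K,R,t=cam(n); d=R.T@np.linalg.inv(K)@[u,v,1]; return -R.T@t,d
def atz(n,u,v,z):
    o,d=ray(n,u,v); return o+d*(z-o[2])/d[2]
def proj(n,p):
    K,R,t=cam(n); q=K@(R@np.array(p,float)+t); return q[:2]/q[2]
E
python3 - <<'E'
from h import *
for n in("scene","top"):
    im=snapshot(n); cv2.imwrite(f"pics/{n}0.png",im[:,:,::-1])
    K,R,t=cam(n); print(n,(-R.T@t).round(), R[2].round(2))
    for q in("chest","lid_pull","stay","jar_mid","tray","price_stand","card_reader","order_pad","catch"):
        try: print(q,[(np.round(b["rect"]).astype(int).tolist(),round(b["confidence"],2)) for b in boxes_of(q,n)[:2]])
        except Exception as e: print(q,e)
s=read_state(); print(s["t"],s["tcp_pos"],np.round(s["orientation"],3),s["contact_force"])
E
```

```text
pics
scene [-352. -691.  630.] [ 0.73  0.53 -0.44]
chest [([170, 153, 288, 231], 0.94)]
lid_pull [([172, 154, 284, 211], 0.75)]
stay []
jar_mid []
tray []
price_stand [([278, 280, 322, 315], 0.95), ([303, 237, 405, 294], 0.6)]
card_reader [([148, 226, 175, 244], 0.71)]
order_pad [([230, 254, 286, 295], 0.74)]
catch [([175, 152, 293, 232], 0.58)]
top [ 471.  -21. 1170.] [ 0.08 -0.01 -1.  ]
chest [([128, 134, 264, 243], 0.94), ([292, 258, 329, 312], 0.71)]
lid_pull [([126, 134, 262, 242], 0.91)]
stay [([127, 136, 259, 240], 0.5)]
jar_mid [([126, 136, 264, 243], 0.37)]
tray [([328, 181, 423, 254], 0.66)]
price_stand [([350, 285, 389, 314], 0.92)]
card_reader [([167, 271, 197, 298], 0.66)]
order_pad [([288, 259, 331, 315], 0.94)]
catch [([127, 134, 262, 240], 0.92)]
1.0 [176.38063477 625.60804243 404.73161628] [[-0.962  0.271  0.   ]
 [ 0.271  0.962  0.   ]
 [-0.     0.    -1.   ]] [0.04208497 0.34685034 0.1284968 ]
```

View both.

```bash
python3 - <<'E'
import cv2
a=cv2.imread("pics/scene0.png")[130:330,100:430]; b=cv2.imread("pics/top0.png")[100:330,100:440]
cv2.imwrite("pics/a.png",cv2.resize(a,None,fx=2.4,fy=2.4,interpolation=cv2.INTER_CUBIC)); cv2.imwrite("pics/b.png",cv2.resize(b,None,fx=2.3,fy=2.3,interpolation=cv2.INTER_CUBIC))
E
```

```text
(no output)
```

View pics/a.png

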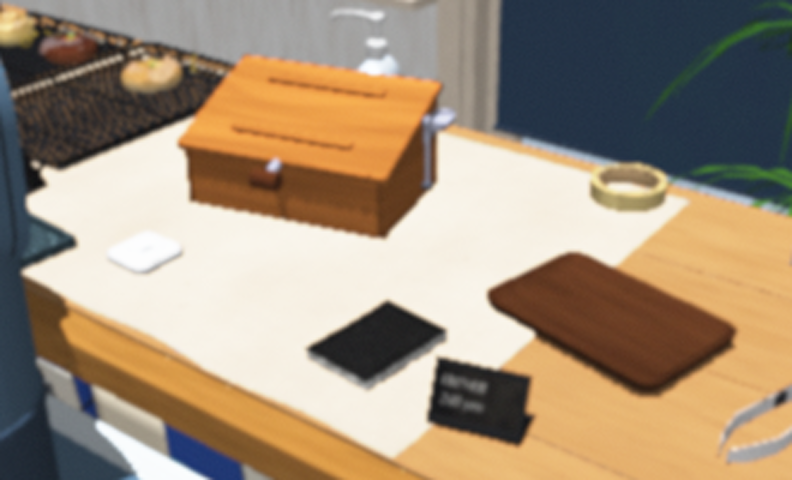

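View pics/b.png

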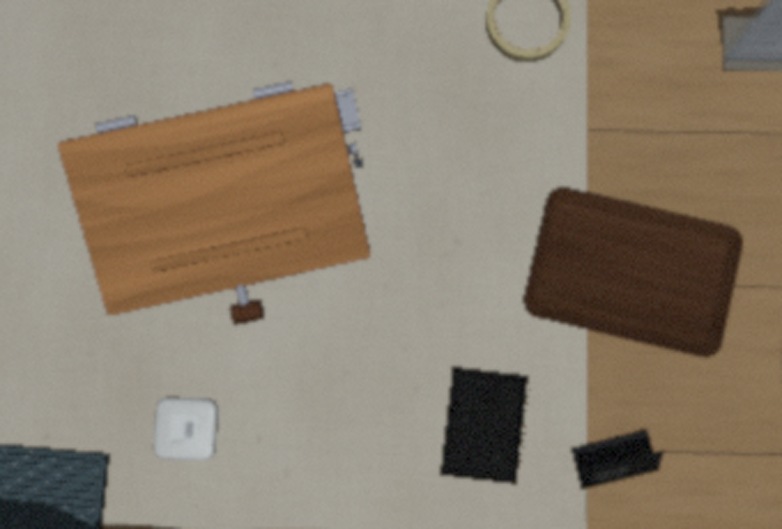

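```bash
python3 - <<'E'
from h import *
f=lambda x,y:(100+x/2.3,100+y/2.3)
P=atz("top",*f(247,312),71)
BL,BR=[atz("top",*f(*c),138) for c in((60,143),(331,85))]
FL,FR=[atz("top",*f(*c),84) for c in((107,314),(370,255))]
for n,v in dict(pull=P,BL=BL,BR=BR,FL=FL,FR=FR).items(): print(n,v.round(1))
for a,b in((BL,BR),(FL,FR)):
    d=a-b; print("w",np.linalg.norm(d),"yaw",np.arctan2(-d[0],d[1]))
d=(BL+BR-FL-FR)/2; print("depth",np.linalg.norm(d[:2]),"yaw",np.arctan2(d[1],d[0]))
yaw=np.mean([np.arctan2(-(a-b)[0],(a-b)[1]) for a,b in((BL,BR),(FL,FR))]+[np.arctan2(d[1],d[0])]);print(yaw)
ex=np.array([np.cos(yaw),np.sin(yaw),0]); print("hinge",P+204.7*ex+[0,0,59],"backmid",(BL+BR)/2)
H=P+204.7*ex+[0,0,59]
print("pull in scene",proj("scene",P), "expect",100+266/2.4,130+177/2.4)
T=[atz("top",*f(*c),18) for c in((552,186),(745,230),(717,358),(523,310))]
for t in T: print(t.round())
print("tray",np.mean(T,0),np.linalg.norm(T[0]-T[1]),np.linalg.norm(T[1]-T[2]))
for n,r in dict(price=(350,285,389,314),card=(167,271,197,298),pad=(288,259,331,315)).items():
    print(n,atz("top",r[0],r[1],10).round(),atz("top",r[2],r[3],10).round())
E
```

```text
pull [502.1 147.6  71. ]
BL [664.6 327.1 138. ]
BR [728.2  60.1 138. ]
FL [497.4 289.4  84. ]
FR [562.9  19.9  84. ]
w 274.48580899879033 yaw 0.23352332708146833
w 277.4209404093558 yaw 0.23832569943301693
depth 170.76880215511133 yaw 0.23013246537222323
0.2339938306289028
hinge [701.22245517 195.04594475 130.        ] backmid [696.40327026 193.60163817 138.        ]
pull in scene [209.6146292  204.98286135] expect 210.83333333333334 203.75
[ 649. -178.   18.]
[ 603. -393.   18.]
[ 461. -360.   18.]
[ 511. -147.   18.]
tray [ 555.94584374 -269.49903995   18.        ] 219.4146778377437 145.45645335252306
price [ 385. -206.   10.] [ 314. -304.   10.]
card [413. 256.  10.] [347. 178.  10.]
pad [448. -48.  10.] [ 310. -158.   10.]
```

```bash
python3 -m inch '0 5 -6 3 0.06; 0 8 -11 3 0.12; 0 11 -16 3 0.18; 0 14 -20 3 0.24; 0 17 -24 3 0.3; 0 20 -28 3 0.34; 0 23 -33 3 0.38; 0 26 -38 3 0.42; 0 29 -43 3 0.47; 0 32.6 -47.8 3 0.509; 0 32.6 -47.8 3 0.509; 0 32.6 -47.8 3 0.509; 0 32.6 -47.8 3 0.509; 0 32.6 -47.8 3 0.509'; python3 -c "
from h import *
s=read_state();print(np.round(s['orientation'],3),np.round(s['joints'],3))"
```

```text
t: 2.4
tcp_pos: [502.5, 147.3, 434.7]
orientation: [[-0.973, -0.231, -0.0], [-0.231, 0.973, 0.0], [0.0, 0.0, -1.0]]
contact_force: [-0.4, 1.3, 0.1]
finger_gap: 0.999
finger_force: 0.0
[[-0.973 -0.231 -0.   ]
 [-0.231  0.973  0.   ]
 [ 0.     0.    -1.   ]] [-0.487  0.286  0.141  1.847 -0.047  1.012  1.477]
```

```bash
python3 -m inch '0 0 0 5 0; 0 0 0 10 0; 0 0 0 15 0; 0 0 0 20 0; 0 0 0 25 0; 0 0 0 30 0; 0 0 0 35 0; 0 0 0 40 0; 0 0 0 45 0; 0 0 0 50 0'; python3 -c "
from h import *
s=read_state();print(np.round(s['joints'],3))"
```

```text
t: 3.4
tcp_pos: [482.3, 143.1, 858.6]
orientation: [[-0.97, -0.235, 0.056], [-0.234, 0.972, 0.017], [-0.059, 0.004, -0.998]]
contact_force: [0.1, 0.0, 0.3]
finger_gap: 0.996
finger_force: 0.0
[-0.789  0.161  0.533  1.034 -0.089  1.909  1.512]
```

```bash
python3 -m inch '0 0 0 5 0; 0 0 0 10 0; 0 0 0 15 0; 0 0 0 20 0; 0 0 0 25 0; 0 0 0 25 0'; python3 -m inch '0 0 0 0 0'; python3 -m inch '0 0 0 -5 0;0 0 0 -10 0; 0 0 0 -10 0'
```

```text
t: 4.0
tcp_pos: [443.8, 131.4, 886.0]
orientation: [[-0.966, -0.236, 0.107], [-0.234, 0.972, 0.034], [-0.112, 0.008, -0.994]]
contact_force: [-0.0, -0.3, 0.2]
finger_gap: 1.001
finger_force: 0.0
t: 4.1
tcp_pos: [443.8, 131.4, 886.1]
orientation: [[-0.966, -0.236, 0.108], [-0.234, 0.972, 0.035], [-0.113, 0.008, -0.994]]
contact_force: [0.0, 0.0, -0.2]
finger_gap: 1.001
finger_force: 0.0
t: 4.4
tcp_pos: [442.6, 131.2, 776.6]
orientation: [[-0.968, -0.236, 0.09], [-0.235, 0.972, 0.026], [-0.093, 0.004, -0.996]]
contact_force: [-0.2, -0.4, -0.8]
finger_gap: 1.001
finger_force: 0.0
```

```bash
python3 -m inch '0 0 0 5 0; 0 2 0 10 0; 0 5 1.5 30 0; 0 10 3 50 0; 0 10 3 90 0; 0 10 3 120 0; 0 10 3 150 0; 0 10 3 150 0; 0 10 3 150 0; 0 10 3 150 0; 0 10 3 150 0; 0 10 3 150 0; 0 10 3 150 0'; python3 -c "
from h import *
s=read_state();print(np.round(s['joints'],3))"
```

```text
t: 5.7
tcp_pos: [432.3, 120.9, 913.1]
orientation: [[-0.958, -0.234, 0.167], [-0.228, 0.972, 0.051], [-0.174, 0.01, -0.985]]
contact_force: [-0.1, 0.5, -0.7]
finger_gap: 1.003
finger_force: 0.0
[-1.5    0.058  1.258  1.038 -0.067  1.91   1.53 ]
```

```bash
python3 -m inch '0 10 3 10 0; 0 100 28 100 0; 0 100 28 100 0; 0 100 28 100 0; 0 100 28 100 0; 0 100 28 100 0; 0 100 28 100 0; 0 100 28 100 0'; python3 -c "
from h import *
s=read_state();print(np.round(s['joints'],3))"
```

```text
t: 6.5
tcp_pos: [543.0, 158.1, 911.1]
orientation: [[-0.949, -0.233, 0.212], [-0.224, 0.972, 0.065], [-0.221, 0.014, -0.975]]
contact_force: [0.6, 0.3, -0.2]
finger_gap: 1.0
finger_force: 0.0
[-0.557  0.307  0.348  0.715 -0.124  1.91   1.514]
```

```bash
python3 -m inch '0 10 3 100 0; 0 20 6 100 0; 0 20 6 100 0; 0 20 6 100 0; 0 20 6 100 0; 0 20 6 100 0; 0 20 6 100 0; 0 20 6 100 0'; python3 -c "
from h import *
s=read_state();print(np.round(s['joints'],3))"; python3 -m inch '0 100 28 150 0; 0 100 28 150 0; 0 100 28 150 0;  0 100 28 150 0; 0 100 28 150 0; 0 100 28 150 0'; python3 -c "
from h import *
s=read_state();print(np.round(s['joints'],3))"
```

```text
t: 7.3
tcp_pos: [489.1, 143.8, 946.7]
orientation: [[-0.936, -0.235, 0.263], [-0.221, 0.972, 0.08], [-0.275, 0.017, -0.961]]
contact_force: [1.0, -0.5, 0.3]
finger_gap: 1.0
finger_force: 0.0
[-0.691  0.202  0.471  0.771 -0.112  1.909  1.512]
t: 7.9
tcp_pos: [545.0, 158.3, 950.5]
orientation: [[-0.921, -0.235, 0.311], [-0.216, 0.972, 0.094], [-0.324, 0.019, -0.946]]
contact_force: [-0.0, 0.2, 0.8]
finger_gap: 1.002
finger_force: 0.0
[-0.536  0.335  0.358  0.582 -0.149  1.909  1.516]
```

```bash
python3 -m inch '0 20 6 100 0; 0 20 6 100 0; 0 20 6 100 0; 0 20 6 100 0; 0 20 6 100 0'; python3 -m inch '0 100 28 150 0; 0 100 28 150 0; 0 100 28 150 0;  0 100 28 150 0; 0 100 28 150 0';python3 -m inch '0 20 6 100 0; 0 20 6 100 0; 0 20 6 100 0; 0 20 6 100 0; 0 20 6 100 0' | grep ori; python3 -m inch '0 100 28 150 0; 0 100 28 150 0; 0 100 28 150 0;  0 100 28 150 0; 0 100 28 150 0'; python3 -c "
from h import *
s=read_state();print(np.round(s['joints'],3))"
```

```text
t: 8.4
tcp_pos: [505.7, 147.1, 982.8]
orientation: [[-0.902, -0.236, 0.36], [-0.211, 0.971, 0.109], [-0.376, 0.022, -0.926]]
contact_force: [0.4, -0.4, 0.9]
finger_gap: 0.997
finger_force: 0.0
t: 8.9
tcp_pos: [547.7, 158.4, 985.0]
orientation: [[-0.884, -0.237, 0.403], [-0.205, 0.971, 0.121], [-0.42, 0.024, -0.907]]
contact_force: [0.4, 0.1, -0.1]
finger_gap: 0.998
finger_force: 0.0
orientation: [[-0.862, -0.238, 0.448], [-0.199, 0.971, 0.135], [-0.467, 0.027, -0.884]]
t: 9.9
tcp_pos: [544.1, 156.7, 1016.0]
orientation: [[-0.841, -0.239, 0.485], [-0.192, 0.971, 0.145], [-0.505, 0.029, -0.862]]
contact_force: [-0.1, -0.7, -0.5]
finger_gap: 0.998
finger_force: 0.0
[-0.487  0.406  0.429  0.313 -0.259  1.909  1.516]
```

```bash
python3 -m inch '0 -2 -0.5 -5 0; 0 -4 -1 -10 0; 0 -6 -1.5 -14 0; 0 -8 -2 -18 0; 0 -10 -3 -22 0; 0 -12 -3.5 -26 0; 0 -14 -4 -30 0; 0 -15 -4.5 -34.5 0; 0 -15 -4.5 -39 0; 0 -15 -4.5 -44 0; 0 -15 -4.5 -49 0; 0 -15 -4.5 -54 0; 0 -15 -4.5 -59 0; 0 -15 -4.5 -64 0; 0 -15 -4.5 -68 0; 0 -15 -4.5 -71 0; 0 -15 -4.5 -71 0; 0 -15 -4.5 -71 0'; python3 -c "
from h import *
s=read_state();print(np.round(s['joints'],3)); p=np.array(s['tcp_pos'])+147*np.array(s['orientation'])[:,2]; print('grasp',p)"
```

```text
t: 11.7
tcp_pos: [389.2, 103.8, 332.0]
orientation: [[-0.859, -0.228, 0.459], [-0.232, 0.971, 0.048], [-0.457, -0.065, -0.887]]
contact_force: [0.3, -0.8, -0.5]
finger_gap: 0.994
finger_force: 0.0
[-0.365  0.158 -0.072  2.394  0.891  0.208  0.541]
grasp [456.6337668  110.87810819 201.58129466]
```

```bash
cat > kin.py <<'E'
import numpy as np
from scipy.spatial.transform import Rotation as Ro
from scipy.optimize import least_squares
lo=np.array([-2.7,-.37,-1.27,.24,-1.31,.19,-2.76]);hi=np.array([2.7,2.16,1.26,2.4,4.45,1.91,2.76])
S=[([-1.362,.536,-.004,1.538,.003,1.067,-.071],[176.4,625.6,404.7]),
([-.487,.286,.141,1.847,-.047,1.012,1.477],[502.5,147.3,434.7]),
([-.789,.161,.533,1.034,-.089,1.909,1.512],[482.3,143.1,858.6]),
([-1.5,.058,1.258,1.038,-.067,1.91,1.53],[432.3,120.9,913.1]),
([-.557,.307,.348,.715,-.124,1.91,1.514],[543,158.1,911.1]),
([-.691,.202,.471,.771,-.112,1.909,1.512],[489.1,143.8,946.7]),
([-.536,.335,.358,.582,-.149,1.909,1.516],[545,158.3,950.5]),
([-.487,.406,.429,.313,-.259,1.909,1.516],[544.1,156.7,1016]),
([-.365,.158,-.072,2.394,.891,.208,.541],[389.2,103.8,332])]
def fk(j,p):
    s=p[:1].tolist(); h,a,b,c,e,f,g,k,o=p
    T=np.array([0,0,h]);R=Ro.from_euler('z',-j[0])
    for ax,q,off in(('y',j[1],[0,0,0]),('z',-j[2],[0,0,a]),('y',j[3],[e,0,0]),('z',-j[4],[f,0,b]),('y',j[5],[g,0,0]),('z',-j[6],[k,0,c])):
        T=T+R.apply(off); R=R*Ro.from_euler(ax,q)
    return T+R.apply([0,0,o]),R
P0=np.array([350,400,400,0,0,0,0,0,100.])
E
python3 - <<'E'
from kin import *
r=lambda p:np.concatenate([fk(j,p)[0]-t for j,t in S])
s=least_squares(r,P0); print(s.x.round(1),np.abs(s.fun).max())
print(fk(S[-1][0],s.x)[1].as_matrix().round(3)); print(fk(S[0][0],s.x)[1].as_matrix().round(3)); np.save('p.npy',s.x)
E
```

```text
[  447.2   431.2   457.5  1672.1    82.4    45.7   -31.2    65.8 -1526.5] 49.85728831055263
[[ 0.228 -0.859  0.459]
 [-0.971 -0.232  0.048]
 [ 0.066 -0.457 -0.887]]
[[-0.271 -0.962  0.001]
 [-0.962  0.271  0.   ]
 [-0.001 -0.001 -1.   ]]
```

```bash
cat >> kin.py <<'E'
AX='zyzyzyz';SG=[-1,1,-1,1,-1,1,-1]
def rots(j):
    R=Ro.identity();L=[]
    for i in range(7): R=R*Ro.from_euler(AX[i],SG[i]*j[i]);L.append(R)
    return L
def J(j): # position is linear in: base z, then offsets in selected frames
    return np.hstack([np.array([[0],[0],[1.]])]+[L.as_matrix() for L in rots(j)[1:6]])
E
python3 - <<'E'
from kin import *
A=np.vstack([J(j) for j,_ in S]);b=np.concatenate([t for _,t in S])
for rc in(1e-3,3e-3,1e-2,3e-2):
    x,_,rk,sv=np.linalg.lstsq(A,b,rcond=rc); print(rc,rk,np.abs(A@x-b).max().round(2),x.round(0))
E
```

```text
0.001 12 0.33 [349.   0. -24. 252.   0. -10. 252.   0. -10. 223.  -0.  -0. 223.   0.
  -0. 162.]
0.003 12 0.33 [349.   0. -24. 252.   0. -10. 252.   0. -10. 223.  -0.  -0. 223.   0.
  -0. 162.]
0.01 12 0.33 [349.   0. -24. 252.   0. -10. 252.   0. -10. 223.  -0.  -0. 223.   0.
  -0. 162.]
0.03 11 12.2 [215. -17. -49. 291. -13.  31. 291. -12.  31. 234.  20. -31. 234.  16.
 -31. 100.]
```

```bash
cat >> kin.py <<'E'
_A=np.vstack([J(j) for j,_ in S]);X=np.linalg.lstsq(_A,np.concatenate([t for _,t in S]),rcond=1e-3)[0]
OFF=Ro.from_matrix(rots(S[0][0])[6].as_matrix().T@np.array([[-.962,.271,0],[.271,.962,0],[0,0,-1]]))
def pose(j): return J(j)@X, (rots(j)[6]*OFF).as_matrix()
def Rt(yaw,tilt):  # tool y along chest y, leaning
    ex=np.array([np.cos(yaw),np.sin(yaw),0]);y=np.array([-np.sin(yaw),np.cos(yaw),0]);z=np.sin(tilt)*ex-np.cos(tilt)*np.array([0,0,1])
    return np.c_[np.cross(y,z),y,z]
def ik(p,R,j0):
    f=lambda j:np.r_[(pose(j)[0]-p),300*(pose(j)[1]-R).ravel()]
    s=least_squares(f,np.clip(j0,lo+1e-3,hi-1e-3),bounds=(lo,hi)); return s.x,np.sqrt(2*s.cost)
E
python3 - <<'E'
from kin import *
yaw=.234;ex=np.array([np.cos(yaw),np.sin(yaw),0]);H=np.array([700,194.7,130])
pull=lambda q:H-213*np.cos(q-.28)*ex+[0,0,213*np.sin(q-.28)]
T={'pull%.1f'%q:pull(q) for q in(0,.4,.8,1.2,1.4)}
T['pre']=pull(0)+[-40,-9,70]
T['jar']=H-60*ex+[0,0,-65]; T['tray']=np.array([556,-269,65.])
for k,g in T.items():
  for ti in(0,.3,.4,.5,.53):
    R=Rt(yaw,ti); best=min((ik(g-147*R[:,2],R,np.array(s)) for s in(S[1][0],S[4][0],S[8][0])),key=lambda a:a[1]); print(k,ti,best[1].round(1),best[0].round(2))
E
```

```text
pull0.0 0 0.0 [-0.01  0.66 -0.47  1.97  0.49  0.63  1.01]
pull0.0 0.3 0.0 [-0.19  0.56 -0.25  2.2   1.07  0.2   0.39]
pull0.0 0.4 0.0 [-0.14  0.56 -0.32  2.27  1.87  0.23 -0.41]
pull0.0 0.5 0.0 [-0.12  0.58 -0.36  2.33  2.33  0.36 -0.86]
pull0.0 0.53 0.0 [-0.1   0.59 -0.38  2.35  2.4   0.41 -0.93]
pull0.4 0 0.0 [-0.34  0.45 -0.04  1.97  0.03  0.71  1.41]
pull0.4 0.3 0.0 [ 0.12  0.42 -0.62  2.17  0.78  0.42  0.7 ]
pull0.4 0.4 0.0 [-0.16  0.35 -0.3   2.26  0.87  0.22  0.56]
pull0.4 0.5 0.0 [-0.1   0.36 -0.37  2.33  1.65  0.22 -0.22]
pull0.4 0.53 0.0 [-0.12  0.35 -0.35  2.35  1.88  0.23 -0.45]
pull0.8 0 0.0 [-0.44  0.38  0.09  1.85 -0.04  0.91  1.48]
pull0.8 0.3 0.0 [-0.32  0.25 -0.09  2.08  0.14  0.52  1.29]
pull0.8 0.4 0.0 [-0.29  0.22 -0.12  2.15  0.25  0.39  1.18]
pull0.8 0.5 0.0 [-0.24  0.2  -0.2   2.22  0.52  0.26  0.91]
pull0.8 0.53 0.0 [-0.22  0.2  -0.22  2.24  0.66  0.23  0.77]
pull1.2 0 0.0 [-0.5   0.41  0.2   1.65 -0.09  1.09  1.53]
pull1.2 0.3 0.0 [-0.43  0.26  0.07  1.89  0.03  0.7   1.41]
pull1.2 0.4 0.0 [-0.49  0.22  0.12  1.97  0.06  0.56  1.39]
pull1.2 0.5 0.0 [-0.25  0
[... 536 characters left out ...]
 2.34  1.19  0.19  0.23]
pre 0.5 0.0 [ 0.22  0.43 -0.76  2.39  1.81  0.39 -0.34]
pre 0.53 0.0 [ 0.55  0.66 -1.2   2.4   1.81  0.7  -0.23]
jar 0 0.0 [-0.2   0.81 -0.21  1.58  0.22  0.77  1.3 ]
jar 0.3 0.0 [-0.13  0.73 -0.3   1.84  0.68  0.37  0.87]
jar 0.4 0.0 [-0.2   0.7  -0.21  1.92  0.95  0.22  0.57]
jar 0.5 0.0 [-0.17  0.71 -0.26  1.99  1.76  0.22 -0.23]
jar 0.53 0.0 [-0.18  0.7  -0.24  2.01  2.    0.22 -0.47]
tray 0 0.0 [ 0.19  0.75  0.27  1.75 -0.29  0.68  2.42]
tray 0.3 0.0 [ 0.56  0.68 -0.12  1.91 -0.37  0.35  2.62]
tray 0.4 0.0 [ 0.75  0.7  -0.31  1.95 -0.36  0.24  2.68]
tray 0.5 0.0 [ 1.12  0.83 -0.75  1.98  0.82  0.2   1.67]
tray 0.53 0.0 [ 1.18  0.87 -0.81  1.99  1.01  0.2   1.53]
```

```bash
cat > g.py <<'E'
from h import *
s=read_state();z=np.array(s['orientation'])
print('t',s['t'],np.round(s['joints'],2),'grasp',(np.array(s['tcp_pos'])+147*z[:,2]).round(1),'tilt',np.arccos(-z[2,2]).round(3),'ytool',z[:,1].round(3),'F',np.round(s['contact_force'],1),'gap',round(s['finger_gap'],3),s['finger_force'])
E
python3 -m inch '0 1 3 0 0; 0 1 3.4 -2 0; 0 2 3.6 -5 0; 0 2.8 3.6 -7 0; 0 2.8 3.6 -7 0; 0 2.8 3.6 -7 0' >/dev/null; python3 g.py
```

```text
t 12.3 [-0.39  0.39 -0.11  2.35  1.77  0.22 -0.39] grasp [484.5 146.1 130.7] tilt 0.478 ytool [-0.228  0.972 -0.065] F [-0.7 -0.7 -0.1] gap 0.997 0.0
```

```bash
python3 -m inch '0 0.8 0.1 -2.5 0; 0 1.5 0.2 -5 0; 0 1.7 0.2 -6 0; 0 1.7 0.2 -6 0; 0 1.7 0.2 -6 0' >/dev/null; python3 g.py; python3 -m inch '1 0 0 0 0; 1 0 0 0 0; 1 0 0 0 0; 1 0 0 0 0; 1 0 0 0 0; 1 0 0 0 0'>/dev/null; python3 g.py;  python3 - <<'E'
from h import *
im=snapshot("scene")[140:260,140:320]; cv2.imwrite("pics/c.png",cv2.resize(im[:,:,::-1],None,fx=4,fy=4,interpolation=cv2.INTER_CUBIC))
E
```

```text
t 12.8 [-0.23  0.57 -0.28  2.31  2.12  0.35 -0.69] grasp [501.9 148.   73.1] tilt 0.48 ytool [-0.226  0.972 -0.066] F [-0.3 -0.2 -0.1] gap 1.0 0.0
t 13.4 [-0.23  0.57 -0.28  2.31  2.12  0.35 -0.7 ] grasp [502.  148.5  72.6] tilt 0.481 ytool [-0.227  0.972 -0.065] F [-0.   0.5  0. ] gap 0.479 0.0
```

View pics/c.png

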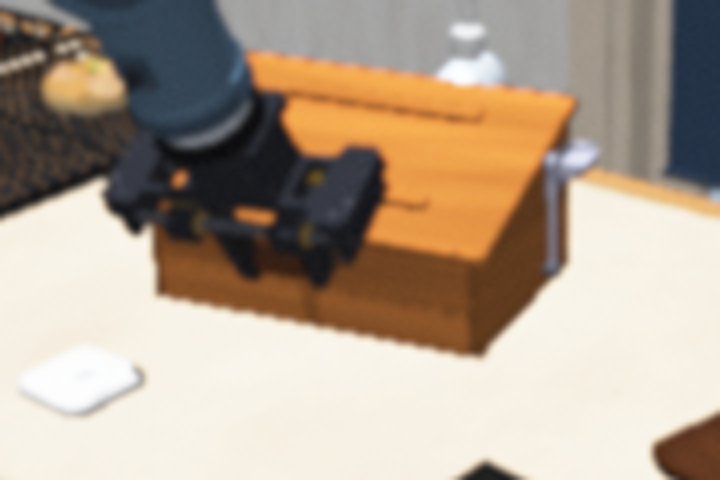

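```bash
python3 -m inch '1 0 0 0 0; 1 0 0 0 0; 1 0 0 0 0; 1 -0.2 -0.05 1 0; 1 -0.45 -0.1 2.1 0; 1 -0.6 -0.15 3.1 0; 1 -0.75 -0.2 4.2 0; 1 -0.8 -0.2 6.3 0' >/dev/null; python3 g.py
```

```text
t 14.25 [-0.4   0.39 -0.08  2.33  1.7   0.2  -0.31] grasp [493.2 145.9 134.8] tilt 0.478 ytool [-0.227  0.972 -0.065] F [ 1.2 -8.1 -5. ] gap 0.385 30.096119993976707
```

```bash
python3 -m inch '1 0.05 0 1 0; 1 0.14 0.03 2.1 0; 1 0.3 0.07 3.2 0; 1 0.49 0.12 4.2 0; 1 0.75 0.18 5.3 0; 1 1.04 0.25 6.3 0; 1 1.4 0.33 7.3 0; 1 1.79 0.43 8.3 0; 1 2.25 0.54 9.3 0; 1 2.73 0.65 10.2 0; 1 3.3 0.78 11.1 0; 1 3.85 0.92 11.9 0; 1 4.5 1.07 12.8 0; 1 5.14 1.22 13.6 0' >/dev/null; python3 g.py
```

```text
t 15.65 [-0.08  0.21 -0.41  2.1   0.59  0.46  0.87] grasp [543.1 157.9 270.1] tilt 0.475 ytool [-0.227  0.972 -0.066] F [-7.2 -2.5  2.4] gap 0.38 30.067981058209323
```

```bash
python3 -m inch '1 0.7 0.17 0.8 0; 1 1.44 0.35 1.55 0; 1 2.2 0.54 2.25 0; 1 3.02 0.73 2.9 0; 1 3.9 0.93 3.5 0; 1 4.73 1.13 4.1 0; 1 5.5 1.3 4.6 0; 1 6.2 1.48 5 0; 1 6.7 1.6 5.2 0; 1 7.2 1.72 5.4 0; 1 7.2 1.72 5.4 0; 1 7.2 1.72 5.4 0; 1 7.2 1.72 5.4 0; 1 7.2 1.72 5.4 0; 1 7.2 1.72 5.4 0; 1 7.2 1.72 5.4 0' >/dev/null; python3 g.py;  python3 - <<'E'
from h import *
im=snapshot("scene")[80:240,150:330]; cv2.imwrite("pics/d.png",cv2.resize(im[:,:,::-1],None,fx=3.7,fy=3.7,interpolation=cv2.INTER_CUBIC))
E
```

```text
t 17.25 [-0.04  0.28 -0.45  1.87  0.49  0.61  1.03] grasp [617.5 175.8 325.9] tilt 0.481 ytool [-0.227  0.972 -0.065] F [-3.9 -2.3  5.4] gap 0.386 29.996382593064936
```

View pics/d.png

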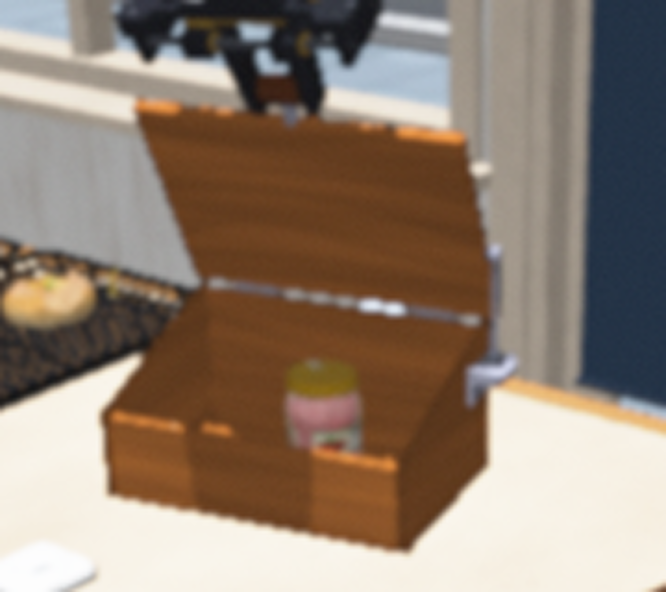

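```bash
python3 -m inch '1 -0.4 -0.1 -0.2 0; 1 -0.8 -0.19 -0.4 0; 1 -1.2 -0.28 -0.6 0; 1 -1.5 -0.36 -0.75 0; 1 -1.8 -0.43 -0.95 0; 1 -2.1 -0.5 -1.1 0; 1 -2.4 -0.57 -1.3 0; 1 -2.5 -0.6 -1.35 0; 1 -2.5 -0.6 -1.35 0; 1 -2.5 -0.6 -1.35 0' >/dev/null; python3 g.py
```

```text
t 18.3 [-0.04  0.25 -0.44  1.94  0.5   0.57  0.99] grasp [592.6 169.9 312.3] tilt 0.481 ytool [-0.227  0.972 -0.065] F [-0.8 -2.   6.4] gap 0.384 29.805245679197014
```

```bash
python3 -m inch '1 -0.1 -0.02 -0.05 0; 1 -0.2 -0.05 -0.1 0; 1 -0.2 -0.05 -0.1 0' >/dev/null; python3 g.py;python3 -m inch '1 -0.1 -0.02 -0.07 0; 1 -0.2 -0.05 -0.14 0; 1 -0.2 -0.05 -0.14 0' >/dev/null; python3 g.py
```

```text
t 18.6 [-0.04  0.25 -0.44  1.95  0.5   0.57  0.99] grasp [590.8 169.4 311.2] tilt 0.481 ytool [-0.227  0.972 -0.064] F [ 2.8 -1.4  2.8] gap 0.383 29.837190574501165
t 18.9 [-0.04  0.24 -0.44  1.95  0.51  0.56  0.99] grasp [589.1 169.  310.1] tilt 0.482 ytool [-0.227  0.972 -0.064] F [ 6.1 -1.4  1.7] gap 0.385 29.844332673355893
```

```bash
python3 -m inch '0.4 0 0 0 0; 0.3 0 0 0 0; 0.2 0 0 0 0; 0 0 0 0 0; 0 0 0 0 0; 0 0 0 0 0; 0 -2 -0.2 4 0; 0 -4 -0.4 7 0; 0 -7 -1 10 0; 0 -9 -1 12 0; 0 -9 -1 12 0' >/dev/null; python3 g.py;  python3 - <<'E'
from h import *
im=snapshot("scene"); print([(np.round(b["rect"],1),b["confidence"]) for b in boxes_of("jar_mid","scene")[:2]])
t=snapshot("top"); print([(np.round(b["rect"],1),b["confidence"]) for b in boxes_of("jar_mid","top")[:2]])
print([(np.round(b["rect"],1),b["confidence"]) for b in boxes_of("stay","scene")[:2]])
a=cv2.resize(im[80:240,150:330],None,fx=2.2,fy=2.2,interpolation=cv2.INTER_CUBIC); b=cv2.resize(t[100:260,110:290],None,fx=2.2,fy=2.2,interpolation=cv2.INTER_CUBIC)
cv2.imwrite("pics/e.png",np.hstack([a,b])[:,:,::-1])
yaw=.234;ex=np.array([np.cos(yaw),np.sin(yaw),0]);ey=np.array([-ex[1],ex[0],0]);H=np.array([700.5,194.8,130])
P=atz("scene",236.8,180.8,91); print("jar top",P,"rel hinge",(P-H)@ex,(P-H)@ey)
E
```

```text
t 20.0 [ 0.05 -0.06 -0.52  1.96  0.19  0.79  1.24] grasp [497.8 159.7 433.2] tilt 0.487 ytool [-0.227  0.972 -0.066] F [ 0.5  0.1 -0.7] gap 0.997 0.0
[(array([227.6, 180.8, 250.9, 201.6]), 0.95)]
[(array([185.2, 172.6, 214.2, 190.8]), 0.65), (array([111.1, 132.2, 255.5, 191.1]), 0.56)]
[(array([146.5, 224.9, 174.5, 244.4]), 0.53)]
jar top [644.56796865 167.92118139  91.        ] rel hinge -60.64010002325741 -13.177302089399152
```

View pics/e.png

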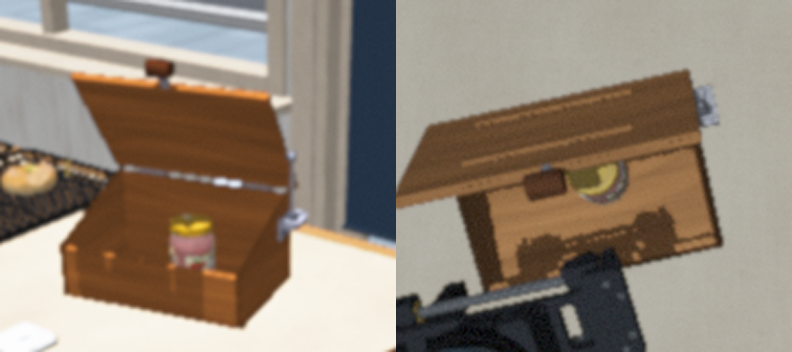

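```bash
python3 - <<'E'
from h import *
yaw=.234;ex=np.array([np.cos(yaw),np.sin(yaw),0]);ey=np.array([-ex[1],ex[0],0]);H=np.array([700.5,194.8,130])
P=atz("scene",237.7,180.7,91); print(P.round(1),((P-H)@ex).round(1),((P-H)@ey).round(1))
a=np.linspace(0,6.283,60)
for z in(91,70,8):
    q=np.array([proj("top",[P[0]+31*np.cos(t),P[1]+31*np.sin(t),z]) for t in a]); print(z,"umax",q[:,0].max().round(1),"vmax",q[:,1].max().round(1))
q=np.array([proj("scene",[P[0]+31*np.cos(t),P[1]+31*np.sin(t),91]) for t in a]); print(q.min(0),q.max(0))
G=np.array([497.8,159.7,433.2])
for n,(h,z) in dict(pre=(-150,75),pre2=(-125,60),at=(-61,-65)).items():
    T=H+h*ex+[0,0,z]+((P-H)@ey)*ey; print(n,T.round(1),((T-G)/10).round(2))
E
```

```text
[646.8 166.2  91. ] -58.9 -15.3
91 umax 213.0 vmax 187.5
70 umax 214.3 vmax 188.6
8 umax 217.6 vmax 191.9
[227.33295836 176.84032603] [248.04313366 184.71184189]
pre [558.1 145.1 205. ] [  6.03  -1.46 -22.82]
pre2 [582.5 150.9 190. ] [  8.47  -0.88 -24.32]
at [644.7 165.8  65. ] [ 14.69   0.61 -36.82]
```

```bash
python3 -m inch '0 0.5 0 -4 0; 0 1 -0.5 -8 0; 0 2 -1 -12 0; 0 3 -1.2 -16 0; 0 4.5 -1.4 -20 0; 0 6 -1.5 -22.8 0; 0 6 -1.5 -22.8 0; 0 6 -1.5 -22.8 0; 0 6 -1.5 -22.8 0' >/dev/null; python3 g.py
```

```text
t 21.15 [-0.12  0.34 -0.33  2.14  0.88  0.32  0.61] grasp [558.6 144.5 202.8] tilt 0.482 ytool [-0.227  0.972 -0.064] F [-0.  -0.1 -0.5] gap 1.0 0.0
```

```bash
python3 -m inch '0 2 0.5 -2.4 0; 0 4.1 1.05 -4.9 0; 0 5 1.3 -6.6 0; 0 5.9 1.5 -8.4 0; 0 6.8 1.7 -10.2 0; 0 7.7 1.9 -12 0; 0 8.2 2 -13 0; 0 8.2 2 -13 0; 0 8.2 2 -13 0' >/dev/null; python3 g.py
```

```text
t 22.05 [-0.26  0.68 -0.15  1.99  1.53  0.21 -0.02] grasp [640.9 164.1  73.2] tilt 0.482 ytool [-0.226  0.972 -0.064] F [0.4 0.4 0.9] gap 1.0 0.0
```

```bash
python3 -m inch '0 0.4 0.2 -0.8 0; 0 0.4 0.2 -0.8 0; 0 0.4 0.2 -0.8 0; 0.3 0.4 0.2 -0.8 0; 1 0.4 0.2 -0.8 0; 1 0.4 0.2 -0.8 0; 1 0.4 0.2 -0.8 0; 1 0.4 0.2 -0.8 0; 1 0.4 0.2 -0.8 0; 1 0.4 0.2 -0.8 0' >/dev/null; python3 g.py
```

```text
t 23.05 [-0.26  0.7  -0.15  1.98  1.57  0.21 -0.06] grasp [644.2 167.2  63.8] tilt 0.481 ytool [-0.228  0.972 -0.063] F [-2.1  4.4  4.2] gap 0.674 29.435910878710274
```

```bash
python3 -m inch '1 0 0 0.3 0; 1 0 0 0.6 0; 1 0 0 1 0; 1 0 0 1 0' >/dev/null; python3 g.py; python3 - <<'E'
from h import *
im=snapshot("scene"); t=snapshot("top")
a=cv2.resize(im[100:240,160:290],None,fx=3,fy=3,interpolation=cv2.INTER_CUBIC); b=cv2.resize(t[120:260,150:280],None,fx=3,fy=3,interpolation=cv2.INTER_CUBIC)
cv2.imwrite("pics/f.png",np.hstack([a,b])[:,:,::-1])
E
```

```text
t 23.45 [-0.26  0.68 -0.14  1.98  1.48  0.21  0.03] grasp [644.5 164.3  73.6] tilt 0.48 ytool [-0.225  0.972 -0.066] F [ 0.1 -0.8 -3.5] gap 0.668 29.24013911303973
```

View pics/f.png

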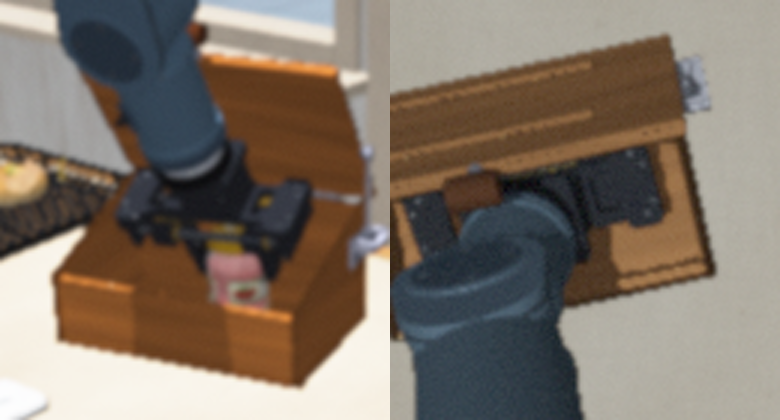

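```bash
python3 -m inch '1 -1 -0.25 2 0; 1 -2 -0.5 4 0; 1 -3 -0.75 6 0; 1 -4 -1 8 0; 1 -5 -1.2 10 0; 1 -6 -1.5 12 0; 1 -7.5 -1.8 13 0; 1 -9 -2.1 14 0; 1 -10.5 -2.5 15 0; 1 -10.5 -2.5 15 0' >/dev/null; python3 g.py; python3 - <<'E'
from h import *
print([(np.round(b["rect"],1).tolist(),b["confidence"]) for n in("scene","top") for b in (snapshot(n),boxes_of("jar_mid",n))[1][:1]])
E
python3 - <<'E'
from kin import *
for tw in(-.3,-.5,-.7,-.9):
    R=Rt(.234+tw,.48); g=np.array([556,-269,75.])
    for z in(75,160):
        g[2]=z;print(tw,z,[(b[1].round(1),b[0].round(2).tolist()) for b in [ik(g-147*R[:,2],R,np.array([.1,.6,-.3,2,.9,.3,.6]))]])
E
```

```text
t 24.55 [ 0.02  0.29 -0.49  2.17  0.85  0.38  0.64] grasp [538.  139.6 224. ] tilt 0.48 ytool [-0.226  0.972 -0.066] F [ 0.3 -0.4 -4.8] gap 0.669 29.240436389650313
[([184.4, 202.2, 209.2, 215.8], 0.76)]
-0.3 75 [(np.float64(0.0), [0.99, 0.75, -0.66, 2.04, 1.47, 0.21, 0.65])]
-0.3 160 [(np.float64(0.0), [0.89, 0.53, -0.52, 2.03, 0.3, 0.21, 1.71])]
-0.5 75 [(np.float64(0.0), [0.81, 0.68, -0.5, 2.08, 1.77, 0.21, 0.07])]
-0.5 160 [(np.float64(0.0), [0.77, 0.49, -0.43, 2.06, 0.72, 0.19, 1.05])]
-0.7 75 [(np.float64(0.0), [0.59, 0.64, -0.3, 2.09, 1.85, 0.22, -0.31])]
-0.7 160 [(np.float64(0.0), [0.55, 0.46, -0.24, 2.08, 0.87, 0.2, 0.64])]
-0.9 75 [(np.float64(0.0), [0.35, 0.63, -0.07, 2.09, 1.74, 0.21, -0.48])]
-0.9 160 [(np.float64(0.0), [0.39, 0.46, -0.11, 2.07, 0.96, 0.27, 0.31])]
```

```bash
python3 -m inch '1 -0.5 -1.5 0 -0.03; 1 -1 -4 0 -0.08; 1 -1 -7 0 -0.14; 1 -1 -10 0 -0.2; 1 -1 -13 0 -0.26; 1 -1 -16 0 -0.32; 1 -0.5 -19 -0.5 -0.38; 1 0 -22 -1 -0.44; 1 0.5 -25 -2 -0.5; 1 1 -28 -3 -0.56; 1 1.6 -31 -4 -0.61; 1 2.2 -33.5 -5 -0.66; 1 2.7 -35.5 -6 -0.69; 1 2.9 -36.4 -7 -0.7; 1 2.9 -36.4 -7 -0.7; 1 2.9 -36.4 -7 -0.7; 1 2.9 -36.4 -7 -0.7' >/dev/null; python3 g.py; python3 - <<'E'
from h import *
im=snapshot("scene"); t=snapshot("top")
a=cv2.resize(im[180:330,270:410],None,fx=2.8,fy=2.8,interpolation=cv2.INTER_CUBIC); b=cv2.resize(t[150:300,300:440],None,fx=2.8,fy=2.8,interpolation=cv2.INTER_CUBIC)
cv2.imwrite("pics/g.png",np.hstack([a,b])[:,:,::-1])
E
```

```text
t 26.45 [ 0.4   0.47 -0.11  2.08  0.96  0.22  0.53] grasp [ 557.2 -267.6  154. ] tilt 0.481 ytool [ 0.452  0.89  -0.064] F [-0.4  0.8 -3.9] gap 0.669 29.238399851324175
```

View pics/g.png

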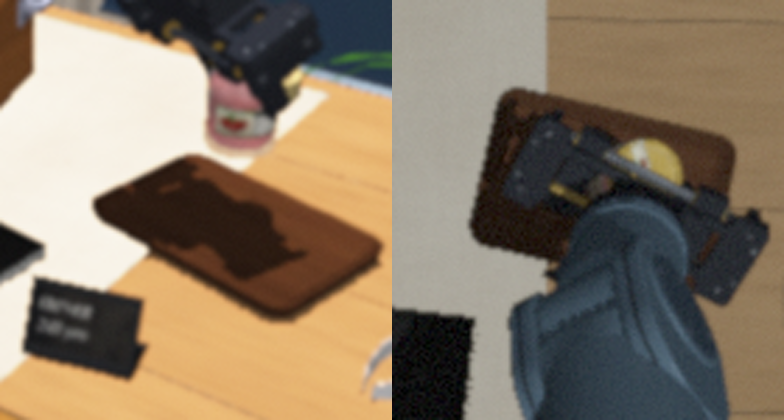

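```bash
python3 -m inch '1 0 0 -1.5 0; 1 0 0 -3 0; 1 0 0 -4.5 0; 1 0 0 -6 0; 1 0 0 -7 0; 1 0 0 -7.7 0; 1 0 0 -8 0; 1 0 0 -8.2 0; 1 0 0 -8.2 0; 1 0 0 -8.2 0' >/dev/null; python3 g.py; python3 -m inch '1 0 0 -0.15 0; 1 0 0 -0.3 0; 1 0 0 -0.3 0; 1 0 0 -0.3 0' >/dev/null; python3 g.py
```

```text
t 27.55 [ 0.48  0.64 -0.2   2.09  1.8   0.24 -0.29] grasp [ 557.4 -268.4   72.2] tilt 0.481 ytool [ 0.453  0.889 -0.065] F [-0.1  0.1 -4.7] gap 0.671 29.239179878545656
t 27.95 [ 0.48  0.65 -0.21  2.09  1.82  0.25 -0.31] grasp [ 557.  -268.3   68.6] tilt 0.481 ytool [ 0.453  0.889 -0.065] F [ 0.  -0.1 -4.5] gap 0.677 29.238924290375508
```

```bash
python3 -m inch '1 0 0 -0.1 0; 1 0 0 -0.2 0; 1 0 0 -0.2 0; 1 0 0 -0.2 0' >/dev/null; python3 g.py; python3 -m inch '1 0 0 -0.1 0; 1 0 0 -0.15 0; 1 0 0 -0.15 0' >/dev/null; python3 g.py
```

```text
t 28.35 [ 0.49  0.65 -0.22  2.09  1.83  0.26 -0.32] grasp [ 557.1 -268.4   66.7] tilt 0.481 ytool [ 0.453  0.889 -0.065] F [ 0.4 -0.6 -3.1] gap 0.666 29.23005017144078
t 28.65 [ 0.49  0.66 -0.22  2.09  1.84  0.26 -0.32] grasp [ 557.9 -268.5   66.2] tilt 0.483 ytool [ 0.452  0.89  -0.065] F [-3.3  2.4  5.9] gap 0.673 29.23704132056173
```

```bash
python3 -m inch '0.28 0 0 0 0; 0.2 0 0 0 0; 0.1 0 0 0 0; 0 0 0 0 0; 0 0 0 0 0; 0 0 0 0 0; 0 -0.8 0.5 1.8 0; 0 -1.6 1.1 3.6 0; 0 -2.4 1.6 5.4 0; 0 -3.2 2.2 7.4 0; 0 -4 2.7 9.2 0; 0 -4.8 3.2 11 0; 0 -6 8 16 0; 0 -6 8 16 0; 0 -6 8 16 0' >/dev/null; python3 g.py; python3 - <<'E'
from h import *
im=snapshot("scene"); t=snapshot("top")
print(boxes_of("jar_mid","scene")[:1],boxes_of("jar_mid","top")[:1])
cv2.imwrite("pics/i.png",np.hstack([cv2.resize(im[80:330,140:420],None,fx=1.42,fy=1.42,interpolation=cv2.INTER_CUBIC),cv2.resize(t[90:340,140:420],None,fx=1.42,fy=1.42,interpolation=cv2.INTER_CUBIC)])[:,:,::-1])
E
```

```text
t 30.15 [ 0.55  0.24 -0.44  2.21  0.88  0.39  0.5 ] grasp [ 498.2 -186.8  227.4] tilt 0.485 ytool [ 0.45   0.891 -0.064] F [ 0.3 -0.8 -0.4] gap 1.003 0.0
[{'rect': [340.2, 227.2, 370.4, 265.9], 'confidence': 0.77}] [{'rect': [362.6, 203.2, 392.8, 229.3], 'confidence': 0.93}]
```

View pics/i.png

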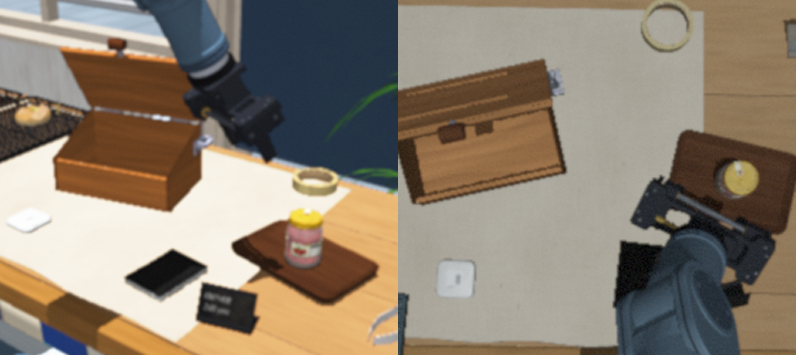

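The picture shows the jar standing upright on the tray (scene crop about (305,240)). The lid is still propped on the stay, and the price stand, card reader and order pad have not moved. The gripper is clear of everything.

```bash
python3 -c "
from station import *
print(close_job())"
```

```text
the job is handed in; nothing more can be done
None
```

The job is handed in at about 30 s: the lid rests propped on its stay, the jar stands upright on the tray, and the price stand, card reader and order pad look unmoved in the final pictures.

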